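Pop a wooden molar out of the rack and trap it

ROBOT

A 6-joint arm with a two-finger parallel gripper is mounted at the origin on the work surface. World frame = base frame: x ahead of the robot, y to its left, z up, the work surface at z = 0. Lengths are in m, angles in rad, forces in N, time in s.
With the tool pointing down it reaches from about 0.35 to 0.975 m from the base axis. Payload 4.9 kg.
Tool frame: the origin (TCP) lies between the finger pads; the fingertips stand 19 mm ahead of it and the grasp point (between the pads) is the TCP; z points along the fingers, y is the direction in which the jaws open and shut (so a half turn about z gives the same grasp; the last joint's range is limited). The gripper opens to 85 mm and grips with 20 to 120 N. Pads are 22 mm wide; open, the fingers measure 114 mm over their backs; the gripper's body (76 mm by 85 mm) begins 54 mm behind the grasp point. The pads swing forward as they close: fully open they stand 13 mm farther back than shut.
Start: joints at [-1.284, 0.053, 1.613, -0, 1.476, -0.119], TCP at [0.247, -0.574, 0.25] pointing down, gripper open.
Joint ranges: [-3.01, 3.01], [-1.01, 2.22], [0.06, 2.58], [-1.02, 4.17], [0.09, 2.62], [-3.14, 3.14]. Speed limits (rad/s): [2.57, 2.57, 3.14, 3.14, 3.14, 3.14].

INTERFACE

Orientations are given as a unit quaternion [w, x, y, z].
In Python, from plant import state, grab_frame, calibration, job_done gives the robot as it stands. The module is installed in compiled form; this text tells all that it offers.
- The arm moves only by the tool servo_tool, never from a script. Its argument "deltas" is a list that holds one entry, the list of rows, each a list of 5 numbers: the finger opening in mm, from 0 to 85.4, then the shift along the world's x, y, z in mm, then the turn about the world's z in units of 6 degrees (1.0 is 6 degrees). A call has 1 to 5 rows; each row is the pose to reach, as a shift and turn from the pose commanded when the call began; what a row does not reach only later rows make up. A row lasts 1/8 s, in which the tool goes at most 62.5 mm and 10.7 degrees, less where a joint would pass 70% of its speed; a pose out of reach is approached as far as the arm can. A call with a gripper value outside its range is refused whole. The fingers move at their own pace and stop on an object; the grip force is fixed at half the most. Time passes only in rows, so rows that repeat a pose let the fingers close. It gives the time, the measured TCP pose, the force and the opening at its end, in the units of the state.
- state(): the state, without advancing time (a new reading comes with each control period).
- grab_frame(name): name is "scene" or "top" or "wrist"; returns the picture (480x640x3 uint8, red, green, blue); there is no depth.
- calibration(name): a dict with "intrinsics" (3x3 intrinsics, pixels), "world_from_camera" (4x4, takes a point from camera to world coordinates). Camera axes: x right, y down, z forward; pixel columns grow to the right and rows downward; lengths in m; the calibration is good to about 2 mm. A picture is of the moment at which its call begins: read the wrist's pose just before it. calibration takes no time and is no camera call; for the wrist camera it gives the pose at the moment of the call.
- job_done(): hands the job in, once; it reports no verdict.
The state is a dict: "time": time; "joint_pos": joint angles; "joint_vel": joint speeds; "joint_efforts": joint torques, N m; "tool_pos": TCP position; "tool_rot": TCP orientation; "contact_force": force on the tool from outside, world axes, zero at the start; "ft_torque": the same for the moment, N m; "gripper_width": opening from 0.0 (shut) to 1.0 (fully open).
Only numpy, scipy, OpenCV 4.12 (cv2) and the standard library are available. Lean on these libraries where they do the work, as an engineer would, in place of code of your own. Each camera call takes 0.05 s, during which the arm holds its last target.

TASK

The end slot of the pine rack holds a wooden molar on a spring lift: press the round ejector button beside its chute fully down with one finger, so that the molar pops up over the lip and slides out, and trap it with the other finger before it slides away down the chute. Finish while holding it like this: one finger still pressing the button down, the molar standing upright in the chute and resting against the other finger. Do not pinch or lift the molar, and leave the other molars and toys where they are.

Things in the scene. Friction and masses are not known exactly. Their poses are not given: they have to be found in the camera images.
- rack: Fixed pine rack with six parallel slots, an upright wooden molar in each. Origin on the shelf, under the middle line of the end slot, at its lip. +x: downhill along this slot's chute; +y: from chute to ejector button; +z up. The five plain slots lie at y = -36 to -180 mm, x = -82 to 2 mm (molar tops 74 mm above the shelf), with an 85 mm high back board at x = -94 to -82 mm.
- lip (a point): Middle of the end slot's lip, at the head of the chute floor (rack x = 0, y = 0, 75 mm above the shelf; rack's axes). The slippery straight chute is 28 mm wide inside and falls at 24 degrees from here to its open end at x = 110 mm. Rails 8 mm thick on both sides (outer faces y = +-22 mm) rise 12 mm above its floor.
- ejector (a joint): Ejector button travel: 0 = out, 0.010 m = fully in (straight down; spring and load, about 3 N at first, 7 N fully in; springs back if let go). A lift plate under the molar rises as far as the button goes down: the molar starts 7.5 mm below the lip, clears it at about 0.008 m and at once slides down the chute by itself. The plate sinks again if the button is let go.
- ejector_top (a point): Centre of the top face of the ejector button, an aluminium disc of 26 mm diameter beside the chute at rack x = 44, y = 52 mm; 88 mm above the shelf when out, 78 mm when fully in. The square wooden housing around it (36 x 36 mm) is 74 mm high. Moves with the button; rack's axes.
- catch_point (a point): On the chute floor's middle line straight across from the button: rack x = 44, y = 0, 55.5 mm above the shelf (rail tops there 67.5 mm, so 10.5 mm below the top of the fully pressed button). A finger standing over this point with its tip 5 to 15 mm above the rails stops the molar after 15 to 20 mm of sliding.
- molar_mid (a point): Centre of the loose white wooden molar in the end slot: 48 mm long along the chute, 26 mm thick, 44 mm tall, two roots down, about 70 g, standing square to the slope. At the start at rack x = -13, y = 0, 97 mm above the shelf; its top 123 mm high, the foremost point of its crown at x = 15 mm.
- molar: The same molar; origin under its feet, z up when it stands in the slot as at the start (its shape leans 24 degrees with the chute).
- piggy: Cream ceramic piggy bank, bystander, 115 x 82 x 98 mm, origin at the centre of its underside, snout along +x.
- stethoscope: Silver toy stethoscope head, bystander, disc of 46 mm diameter and 20 mm high with a stub along +x to 45 mm, origin under the disc.
- handset: Red plastic telephone handset, bystander, 208 mm long along its x, 52 mm wide, 44 mm high, origin at the centre of its underside; it lies in front of the plain slots.
- spare1: Molar of the same kind in plain slot 1 counted from the chute, bystander; origin under its feet.
- spare2: Molar of the same kind in plain slot 2 counted from the chute, bystander; origin under its feet.
- spare3: Molar of the same kind in plain slot 3 counted from the chute, bystander; origin under its feet.
- spare4: Molar of the same kind in plain slot 4 counted from the chute, bystander; origin under its feet.
- spare5: Molar of the same kind in plain slot 5 counted from the chute, bystander; origin under its feet.
Not all that is in view belongs to the job. Leave any blue or orange look-alike of the molar alone.

How it is judged:
By the outcome, as a careful person would: the job done as asked, in the order asked, and still so for the second after the job is handed in, while the arm keeps its last pose, push and grip.
It also fails if it takes over 32 s, if anything falls off the work surface, if the arm or the gripper's body presses on something with over 40 N, if the wrist force passes 120 N, or if a joint passes its speed limit or range.

## Working session

There is one attempt and no reset: what is moved stays moved. The work goes in short steps, Python scripts to look and compute and a tool call to move; the robot and the scene stay as the last step left them, time stands still between calls to the robot, and variables do not carry over. Pictures are saved under pics/ and viewed, and the job is handed in when it is done.

Besides the shell and the picture viewer there is one more tool, called as name(argument=value, ...) on one line, values as JSON. servo_tool: Moves the arm, as the interface text tells. Its arguments: {"type":"object","properties":{"deltas":{"type":"array","items":{"type":"array","items":{"type":"array","items":{"type":"number"}}}}},"required":["deltas"]}

```bash
mkdir -p pics
python3 - <<'E'
from plant import *
import cv2
s=state();print(s)
for n in("scene","top","wrist"):
    f=grab_frame(n);cv2.imwrite(f"pics/{n}0.png",f[:,:,::-1]);c=calibration(n);print(n,c)
E
```

```text
{'time': 0.0, 'joint_pos': array([-1.28402580e+00,  5.33381450e-02,  1.61427931e+00,  5.85055708e-06,
        1.47599665e+00, -1.18963275e-01]), 'joint_vel': array([-0.00021766,  0.00063002, -0.00143505, -0.0006477 ,  0.0005066 ,
       -0.0001869 ]), 'joint_efforts': array([-7.67516849e-04, -3.93677866e+01, -3.70175850e+01, -5.99715077e-05,
        7.10883178e-03, -4.07617875e-06]), 'tool_pos': array([ 0.24654159, -0.57369061,  0.24908336]), 'tool_rot': array([-1.00741186e-03,  9.79492542e-01,  2.01477887e-01, -8.18022740e-05]), 'contact_force': array([-0.01252529,  0.04855066, -0.3739308 ]), 'ft_torque': array([-0.03197559, -0.02484716,  0.04747338]), 'gripper_width': 0.9986649526631248}
scene {'intrinsics': array([[508.51495161,   0.        , 320.12439501],
       [  0.        , 508.51495161, 240.74351716],
       [  0.        ,   0.        ,   1.        ]]), 'world_from_camera': array([[ 0.49501284,  0.50867191, -0.70442542,  1.10869527],
       [ 0.86878341, -0.27732447,  0.41025178, -0.23067167],
       [ 0.01332915, -0.81507302, -0.57920489,  0.55179343],
       [ 0.        , 
[... 321 characters left out ...]

       [-9.99992080e-01,  1.43816427e-03,  3.71098483e-03,
         7.70468631e-02],
       [-3.93554852e-03, -2.18486477e-01, -9.75832040e-01,
         7.13917668e-01],
       [ 0.00000000e+00,  0.00000000e+00,  0.00000000e+00,
         1.00000000e+00]])}
wrist {'intrinsics': array([[424.40582753,   0.        , 322.41241129],
       [  0.        , 424.40582753, 239.45301332],
       [  0.        ,   0.        ,   1.        ]]), 'world_from_camera': array([[ 0.39470149, -0.87100177, -0.29251779,  0.32095416],
       [-0.91880755, -0.37480437, -0.12375124, -0.54244843],
       [-0.0018494 ,  0.31761235, -0.94821884,  0.37386273],
       [ 0.        ,  0.        ,  0.        ,  1.        ]])}
```

View pics/scene0.png

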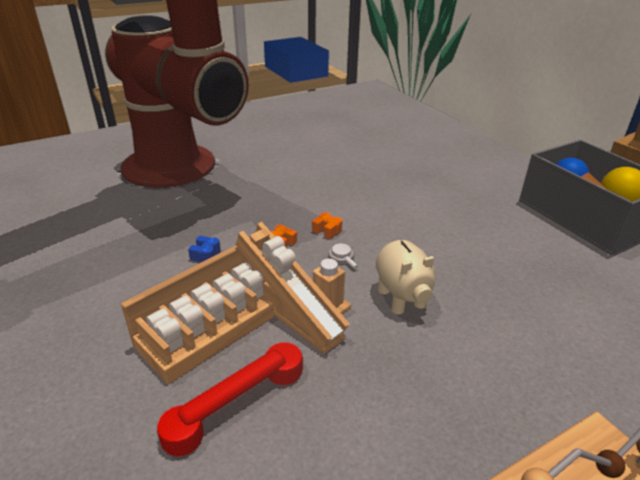

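View pics/top0.png

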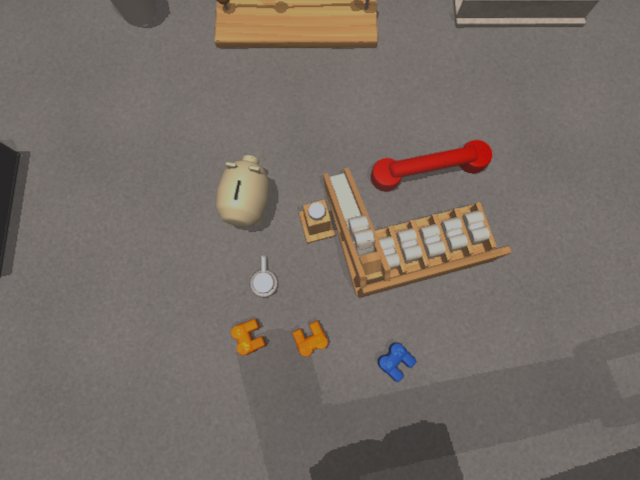

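The top view shows the rack with the molar near (363,235), the chute running up-left to (340,175), the button at (317,211), the handset at right and the piggy at left. I'll enlarge both views to measure.

Run:
```python
import cv2
a=cv2.imread('pics/top0.png')[155:305,280:420]
b=cv2.imread('pics/scene0.png')[215:355,220:370]
cv2.imwrite('pics/topz.png',cv2.resize(a,None,fx=4,fy=4,interpolation=cv2.INTER_CUBIC))
cv2.imwrite('pics/scenez.png',cv2.resize(b,None,fx=4,fy=4,interpolation=cv2.INTER_CUBIC))
```

```text
(no output)
```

View pics/topz.png

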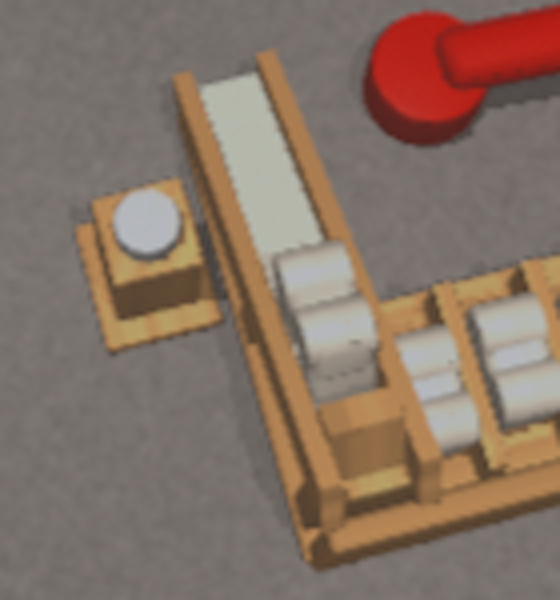

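View pics/scenez.png

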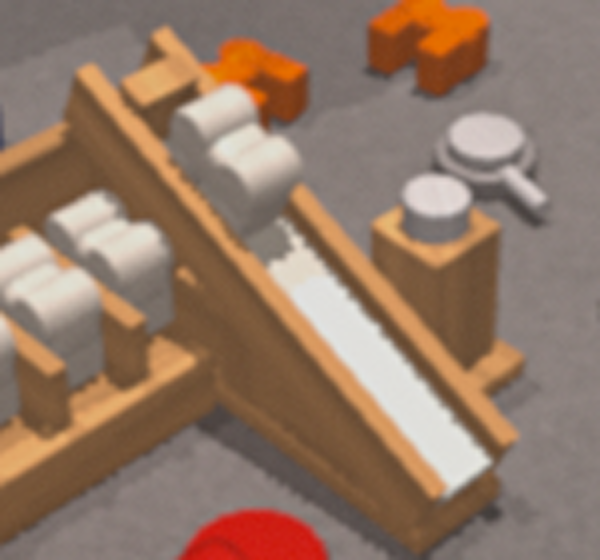

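```bash
cat > h.py <<'E'
import numpy as np
from plant import calibration
def ray(n,uv,C=None):
    C=C or calibration(n);K=C['intrinsics'];T=C['world_from_camera']
    d=T[:3,:3]@np.linalg.solve(K,[uv[0],uv[1],1]);return T[:3,3],d/np.linalg.norm(d)
def plane(n,uv,z,C=None):
    o,d=ray(n,uv,C);return o+d*(z-o[2])/d[2]
def tri(rs):
    A=sum(np.eye(3)-np.outer(d,d) for o,d in rs);b=sum((np.eye(3)-np.outer(d,d))@o for o,d in rs)
    p=np.linalg.solve(A,b);return p,[np.linalg.norm(np.cross(p-o,d)) for o,d in rs]
E
python3 - <<'E'
from h import *
P={'btn':((316.75,210.5),(329.25,263.5)),'endmid':((337.25,174.4),(336.75,334.6))}
r={}
for k,(t,s) in P.items():
    p,e=tri([ray('top',t),ray('scene',s)]);r[k]=p;print(k,(p*1e3).round(1),np.array(e)*1e3)
zb,ze=.088,.026
for n,i in(('top',0),('scene',1)):
    b=plane(n,P['btn'][i],zb);e=plane(n,P['endmid'][i],ze);v=(e-b)[:2]
    yaw=np.arctan2(v[1],v[0])-np.arctan2(-52,66)
    c,s=np.cos(yaw),np.sin(yaw);R=np.array([[c,-s],[s,c]])
    print(n,b,e,np.linalg.norm(v)*1e3,np.hypot(66,52),np.degrees(yaw),'lip',b[:2]-R@[.044,.052], e[:2]-R@[.11,0])
E
```

```text
btn [599.1  81.8  85.8] [0.6403682 0.6403682]
endmid [679.5  48.   25.6] [0.95620354 0.95620354]
top [0.59810491 0.08118243 0.088     ] [0.67891211 0.04716315 0.026     ] 87.6761974086576 84.02380615040002 15.40306377032871 lip [0.56949693 0.01936347] [0.57286318 0.01794631]
scene [0.60169241 0.08088885 0.088     ] [0.68013601 0.04871324 0.026     ] 84.78602020218887 84.02380615040002 15.931605240036694 lip [0.57365591 0.01880863] [0.57436111 0.01851937]
```

servo_tool(deltas=[[[38,30,52,0,-0.3],[38,60,105,0,-0.6],[38,90,157,0,-0.9],[38,120,210,0,-1.2],[38,150,262,0,-1.25]]])

```text
time: 0.78
tool_pos: [0.3972, -0.3103, 0.25]
tool_rot: [-0.0, 0.991, 0.137, 0.0]
contact_force: [1.6, -0.7, -0.4]
gripper_width: 0.443
```

servo_tool(deltas=[[[38,30,52,0,0],[38,60,105,0,0],[38,90,157,0,0],[38,120,210,0,0],[38,150,262,0,0]]])

```text
time: 1.4
tool_pos: [0.5473, -0.0482, 0.2502]
tool_rot: [0.0, 0.991, 0.137, 0.0]
contact_force: [0.0, -1.3, 0.1]
gripper_width: 0.446
```

servo_tool(deltas=[[[38,30,52,0,0],[38,60,106,-10,0],[38,60,106,-20,0],[38,60,106,-20,0]]])

```text
time: 1.9
tool_pos: [0.6057, 0.0558, 0.2284]
tool_rot: [-0.0, 0.991, 0.137, -0.002]
contact_force: [-1.1, 0.9, 0.1]
gripper_width: 0.448
```

Run:
```python
from plant import *
import cv2,pickle
s=state();print(s['time'],s['tool_pos'],s['tool_rot'],s['gripper_width'],s['contact_force'])
c=calibration('wrist');pickle.dump((s,c),open('w1.pkl','wb'))
for n in("wrist","scene"):
    f=grab_frame(n);cv2.imwrite(f"pics/{n}1.png",f[:,:,::-1])
```

```text
1.9 [0.60573959 0.05577361 0.22842432] [-9.24428893e-05  9.90530886e-01  1.37278800e-01 -1.75658599e-03] 0.4481105910060733 [-1.06061452  0.86695588  0.08871033]
```

View pics/wrist1.png

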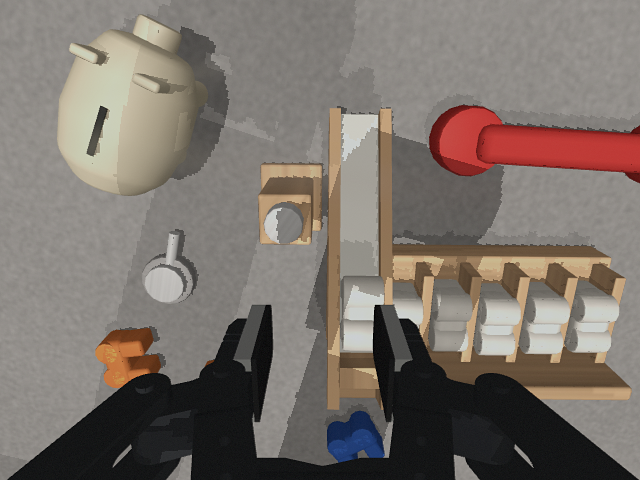

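View pics/scene1.png

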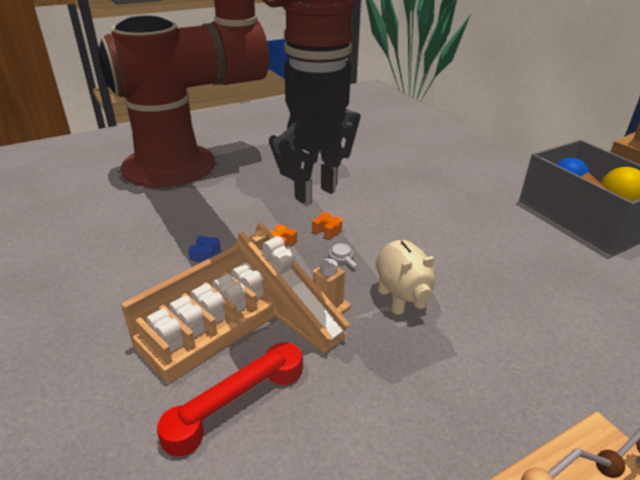

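Run:
```python
import cv2
a=cv2.imread('pics/wrist1.png')
cv2.imwrite('pics/wz1.png',cv2.resize(a[90:290,240:400],None,fx=3,fy=3,interpolation=cv2.INTER_CUBIC))
cv2.imwrite('pics/wz2.png',cv2.resize(a[290:430,210:430],None,fx=3.5,fy=3.5,interpolation=cv2.INTER_CUBIC))
```

```text
(no output)
```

View pics/wz1.png

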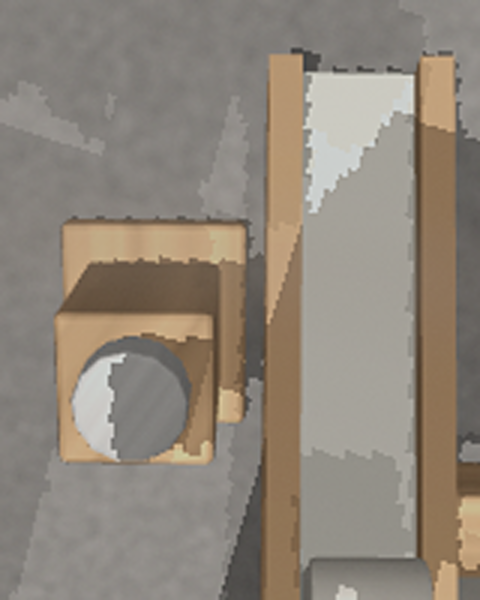

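View pics/wz2.png

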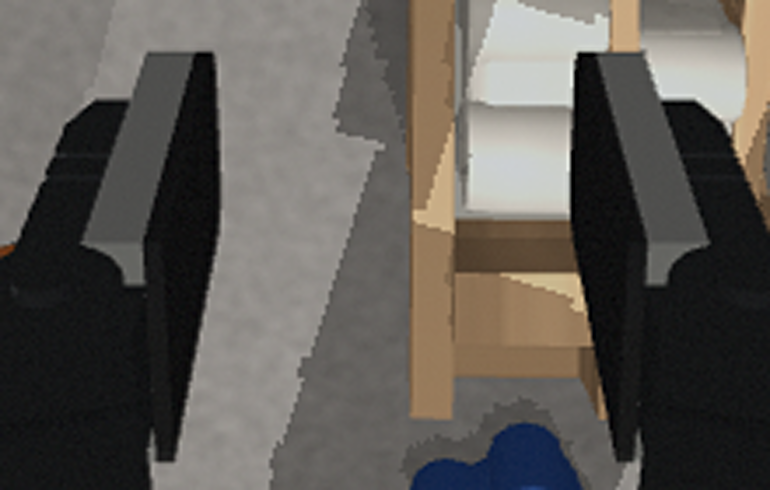

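Run:
```python
from h import *
import pickle
from scipy.spatial.transform import Rotation as Ro
s,C=pickle.load(open('w1.pkl','rb'))
q=s['tool_rot'];R=Ro.from_quat([q[1],q[2],q[3],q[0]]).as_matrix();t=s['tool_pos']
print('toolx deg',np.degrees(np.arctan2(R[1,0],R[0,0])))
def z2(u,v):return (210+u/3.5,290+v/3.5)
for uv in [(147,53),(193,53),(213,53),(575,53),(603,53),(644,53)]:
    o,d=ray('wrist',z2(*uv),C);o=R.T@(o-t);d=R.T@d
    p=o+d*(.011-o[0])/d[0];print(uv,(p*1e3).round(1))
for uv in [(220,240),(572,240)]:
    o,d=ray('wrist',z2(*uv),C);o=R.T@(o-t);d=R.T@d
    p=o+d*(-.011-o[0])/d[0];print('back',uv,(p*1e3).round(1))
def z1(u,v):return (240+u/3,90+v/3)
b=plane('wrist',z1(130,402),.088,C)
l=plane('wrist',z1(303,72),.026,C);r=plane('wrist',z1(414,72),.026,C)
print('btn',b,'edge',plane('wrist',z1(71,402),.088,C),plane('wrist',z1(189,402),.088,C)); e=(l+r)/2; print(l,r,e)
v=(l-r)[:2];print('width',np.linalg.norm(v),'yaw',np.degrees(np.arctan2(v[1],v[0]))-90)
v=(e-b)[:2];print(np.linalg.norm(v),'yaw',np.degrees(np.arctan2(v[1],v[0])-np.arctan2(-52,66)))
```

```text
toolx deg 15.780915557965384
(147, 53) [ 11.  -24.5  10.5]
(193, 53) [ 11.  -19.8  10.5]
(213, 53) [ 11.  -17.8  10.5]
(575, 53) [11.  18.8 10.5]
(603, 53) [11.  21.6 10.5]
(644, 53) [11.  25.8 10.5]
back (220, 240) [-11.  -17.9  10.5]
back (572, 240) [-11.   19.3  10.5]
btn [0.60091343 0.08048474 0.088     ] edge [0.59743101 0.09279716 0.088     ] [0.60439558 0.06817331 0.088     ]
[0.67528158 0.06086551 0.026     ] [0.68271405 0.03456607 0.026     ] [0.67899781 0.04771579 0.026     ]
width 0.027329516919940507 yaw 15.780796520817134
0.08468161341194408 yaw 15.467943402293375
```

servo_tool(deltas=[[[46,2,0,-50,0],[46,2,0,-95,0],[46,2,0,-118,0],[46,2,0,-118,0]]])

```text
time: 2.5
tool_pos: [0.607, 0.0545, 0.1105]
tool_rot: [-0.0, 0.991, 0.136, -0.002]
contact_force: [0.1, -0.6, 0.3]
gripper_width: 0.536
```

Run:
```python
from plant import *
import cv2,pickle
s=state();print(s['time'],s['tool_pos'],s['tool_rot'],s['gripper_width'],s['contact_force'])
c=calibration('wrist');pickle.dump((s,c),open('w2.pkl','wb'))
for n in("wrist","scene"):
    f=grab_frame(n);cv2.imwrite(f"pics/{n}2.png",f[:,:,::-1])
a=cv2.imread('pics/scene2.png')[150:360,200:420]
cv2.imwrite('pics/scene2z.png',cv2.resize(a,None,fx=2.8,fy=2.8,interpolation=cv2.INTER_CUBIC))
```

```text
2.5 [0.60703244 0.0544507  0.11049302] [-2.82910250e-04  9.90708287e-01  1.35989067e-01 -1.99607062e-03] 0.5364525706927639 [ 0.14338769 -0.57072175  0.2741509 ]
```

View pics/wrist2.png

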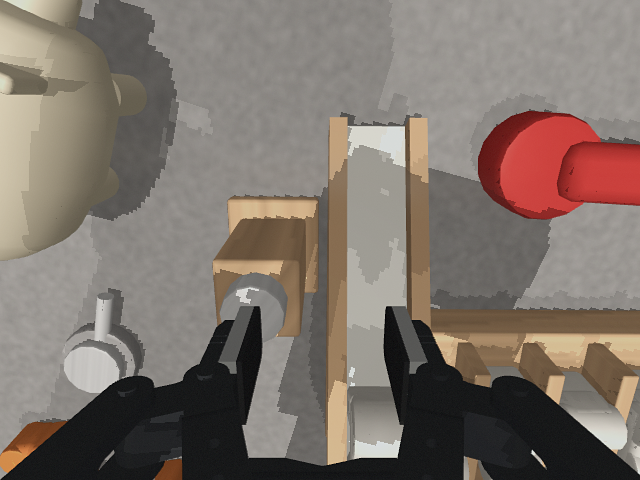

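View pics/scene2z.png

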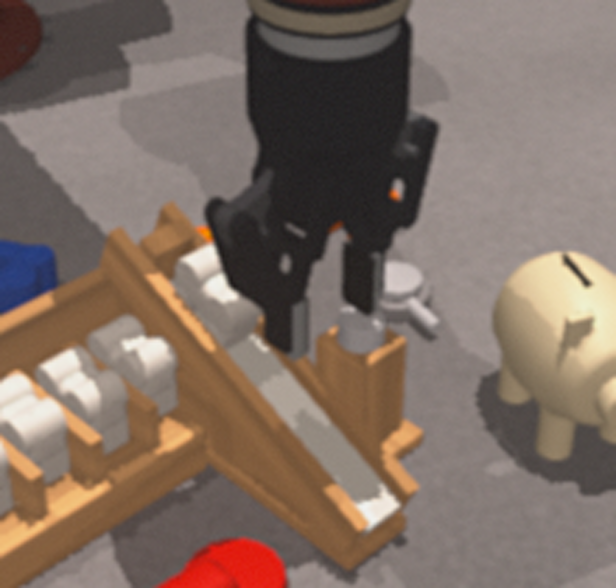

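servo_tool(deltas=[[[46,1,1,-8,0],[46,1,1,-12,0],[46,1,1,-12,0]]])

```text
time: 2.98
tool_pos: [0.6109, 0.0566, 0.1016]
tool_rot: [0.0, 0.991, 0.137, 0.001]
contact_force: [0.6, -1.0, 3.9]
gripper_width: 0.542
```

servo_tool(deltas=[[[46,0,0,-2,0],[46,0,0,-4,0],[46,0,0,-4,0]]])

```text
time: 3.35
tool_pos: [0.6109, 0.0566, 0.0973]
tool_rot: [0.0, 0.991, 0.137, 0.001]
contact_force: [2.0, -2.2, 5.1]
gripper_width: 0.54
```

servo_tool(deltas=[[[46,0,0,8,0],[46,-3,-1,8,0],[46,-3,-1,6,0],[46,-3,-1,6,0]]])

```text
time: 3.85
tool_pos: [0.606, 0.0559, 0.1018]
tool_rot: [-0.0, 0.991, 0.137, -0.001]
contact_force: [-1.1, 0.6, 3.6]
gripper_width: 0.54
```

Run:
```python
from plant import *
import cv2
s=state();print(s['time'],s['tool_pos'],s['contact_force'])
for n in("wrist","scene"):
    f=grab_frame(n);cv2.imwrite(f"pics/{n}3.png",f[:,:,::-1])
a=cv2.imread('pics/scene3.png')[190:340,240:390]
cv2.imwrite('pics/scene3z.png',cv2.resize(a,None,fx=4,fy=4,interpolation=cv2.INTER_CUBIC))
```

```text
3.85 [0.60602243 0.05593163 0.10177255] [-1.08085688  0.58512288  3.61001268]
```

View pics/wrist3.png

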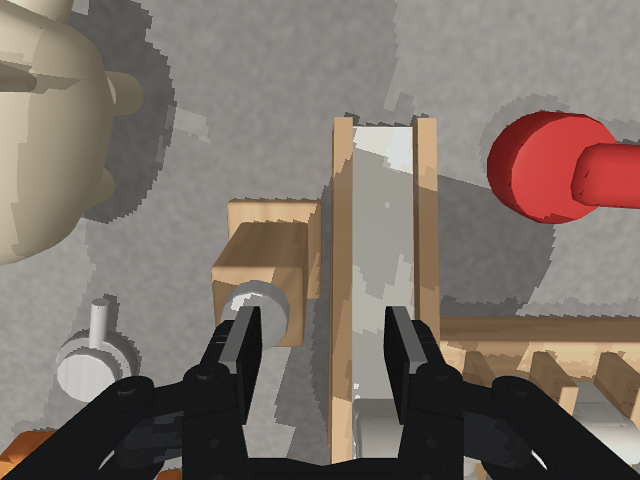

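View pics/scene3z.png

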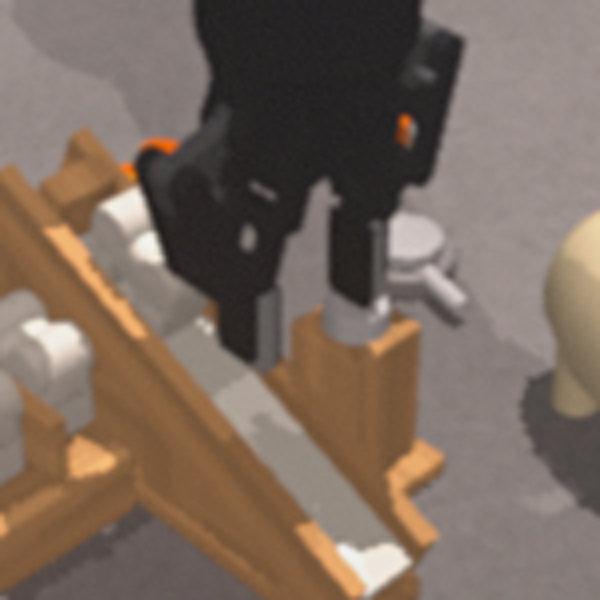

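servo_tool(deltas=[[[46,1,0,-3,0],[46,1,0,-6,0],[46,1,0,-9,0],[46,1,0,-11,0],[46,1,0,-11,0]]])

```text
time: 4.58
tool_pos: [0.6072, 0.0559, 0.0943]
tool_rot: [-0.0, 0.991, 0.137, -0.002]
contact_force: [-11.3, -0.7, 21.0]
gripper_width: 0.538
```

Run:
```python
from plant import *
import cv2
s=state();print(s['time'],s['tool_pos'],s['contact_force'])
for n in("wrist","scene"):
    f=grab_frame(n);cv2.imwrite(f"pics/{n}4.png",f[:,:,::-1])
a=cv2.imread('pics/scene4.png')[190:340,240:390]
cv2.imwrite('pics/scene4z.png',cv2.resize(a,None,fx=4,fy=4,interpolation=cv2.INTER_CUBIC))
```

```text
4.575 [0.60723285 0.05591961 0.0942556 ] [-11.28970891  -0.66356272  21.00888981]
```

View pics/wrist4.png

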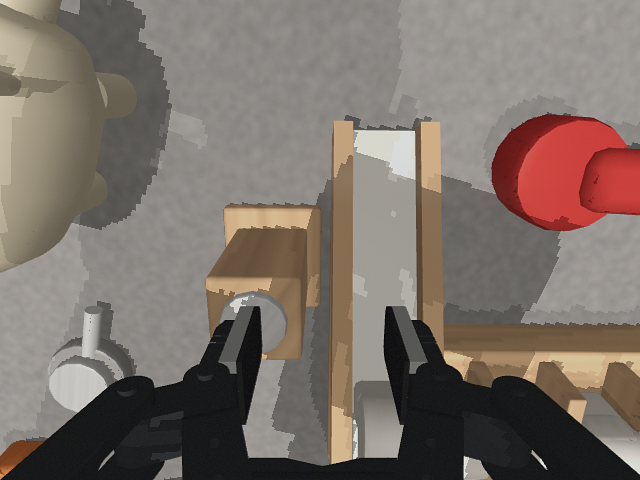

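View pics/scene4z.png

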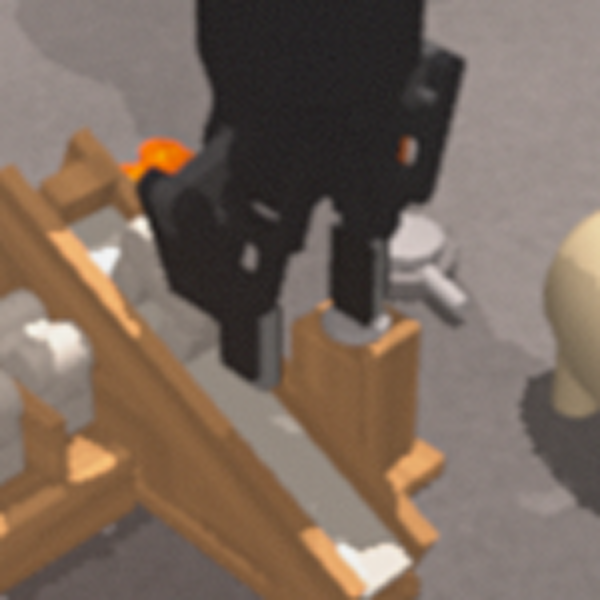

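servo_tool(deltas=[[[46,0,0,0,0],[46,0,0,0,0],[46,0,0,0,0],[46,0,0,0,0]]])

```text
time: 5.18
tool_pos: [0.6072, 0.0559, 0.0942]
tool_rot: [-0.0, 0.991, 0.137, -0.001]
contact_force: [-12.1, 0.4, 21.1]
gripper_width: 0.539
```

Run:
```python
from plant import *
import cv2
s=state();print(s['time'],s['tool_pos'],s['contact_force'],s['ft_torque'])
f=grab_frame('scene');cv2.imwrite("pics/scene5.png",f[:,:,::-1])
f=grab_frame('top');cv2.imwrite("pics/top5.png",f[:,:,::-1])
a=cv2.imread('pics/scene5.png')[190:340,240:390]
b=cv2.imread('pics/top5.png')[155:305,270:420]
o=cv2.imread('pics/scene4.png')[190:340,240:390]
print('diff',cv2.absdiff(a,o).max(), (cv2.absdiff(a,o)>25).sum())
import numpy as np
cv2.imwrite('pics/both5.png',cv2.resize(np.hstack([a,b]),(800,400),interpolation=cv2.INTER_CUBIC))
```

```text
5.175 [0.60723147 0.05593435 0.09423526] [-12.14028245   0.43340642  21.06659429] [0.45672283 2.23082762 0.30971539]
diff 15 0
```

View pics/both5.png

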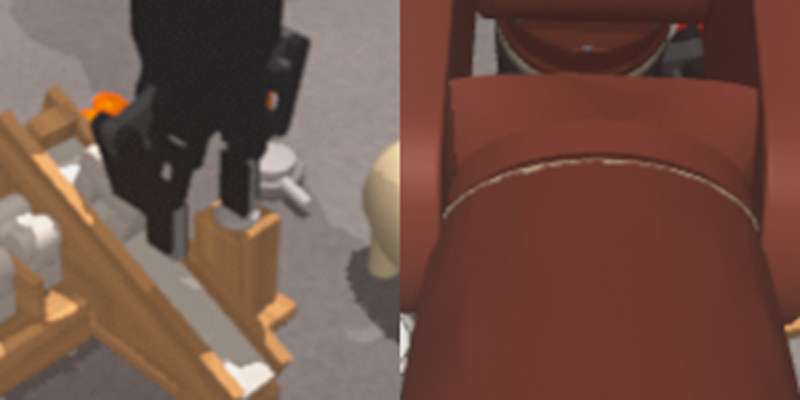

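Run:
```python
from h import *
from plant import *
import cv2
a=cv2.imread('pics/wrist4.png')
cv2.imwrite('pics/wz4.png',cv2.resize(a[300:480,330:460],None,fx=3.3,fy=3.3,interpolation=cv2.INTER_CUBIC))
C=calibration('wrist')
yaw=np.radians(15.7);u=np.array([np.cos(yaw),np.sin(yaw)]);v=np.array([-u[1],u[0]])
lip=np.array([.6009,.0805])-.044*u-.052*v
for uv in [(370,381)]:
  for z in(.09,.095,.10,.105):
    p=plane('wrist',uv,z,C)[:2]-lip;print(z,(p@u*1e3).round(1),(p@v*1e3).round(1))
p=state()['tool_pos'][:2]-lip;print('tcp',p@u,p@v)
```

```text
0.09 27.3 9.0
0.095 31.1 9.7
0.1 34.8 10.4
0.105 38.6 11.0
tcp 0.043457483079129895 0.02664996155643487
```

View pics/wz4.png

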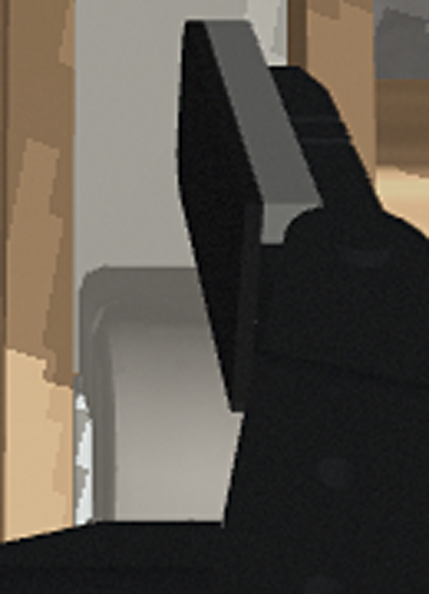

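```bash
python3 -c "
from plant import *
print(job_done()); print(state()['time'])"
```

```text
the job is handed in; nothing more can be done
None
the job is handed in; nothing more can be done
```

The molar popped over the lip, slid down and is standing upright in the chute against one finger, while the other finger holds the button down. I handed the job in at about 5.3 s. I set the fingers about 46 mm apart and lined them up across the rack, one over the button and one over the catch point. Then I pressed straight down.

**Press:** The upward force settled at a steady 21 N, against a spring force of about 7 N fully in, so I take the button to be at its stop. I did not measure the button's travel directly.

**Molar position:** Its front edge measures at about rack x = 31–35 mm, depending on the height assumed. The finger's uphill face is at about 32.5 mm, which fits with the molar resting against it. Two scene pictures about half a second apart show no motion.

**Bystanders:** I touched none of them, and the last scene and wrist pictures I looked at show nothing out of place. The last top view was blocked by the arm, so it confirmed nothing.

**Before the final press:** I first touched the button about 3 mm off in x and went partly down, to about 5 N. I then eased up, re-centred and pressed fully.

**Unexplained reading:** There is a steady sideways force of about 12 N along world −x. I put it down to friction on the pressed button and left it alone.

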